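# Press the maker's mark onto the blue tile

### The arm

A 6-joint arm with a two-finger parallel gripper is mounted at the origin on the work surface. World frame = base frame: x ahead of the robot, y to its left, z up, the work surface at z = 0. Lengths are in m, angles in rad, forces in N, time in s.
With the tool pointing down it reaches from about 0.35 to 0.975 m from the base axis. Payload 7.1 kg.
Tool frame: the origin (TCP) lies at the very end of the fingers, on their centre line; the grasp point (between the pads) lies behind it (arm.tcp_to_grasp is the z of the grasp point in the tool frame, in m); z points along the fingers, y is the line along which they close (so a half turn about z gives the same grasp; the last joint's range is limited). The gripper opens to 88 mm and grips with 3 to 60 N. Pads are 20 mm wide; open, the fingers measure 115 mm over their backs; the gripper's body (75 mm by 178 mm) begins 61 mm behind the grasp point.
Start: joints at [-1.327, 0.423, 1.63, -0, 1.089, -0.019], TCP at [0.162, -0.604, 0.223] pointing down, gripper open.
Joint ranges: [-3, 3], [-0.9, 2.11], [0.09, 2.58], [-1.31, 4.45], [0.11, 2.69], [-2.54, 2.54]. Speed limits (rad/s): [2.39, 2.39, 3.01, 3.14, 3.14, 3.14].

### API

Orientations are given as a unit quaternion [w, x, y, z].
In Python, from plant import arm, capture, calibration gives the robot as it stands.
- The arm moves only by the tool play_rows, never from a script. Its argument "targets" is a list of rows, each an object with "translation": the shift along the tool's x, y, z in cm, a list of three; "turn": the turn about the tool's z in rad; "fingers": the finger opening in cm, from 0 to 8.78. A call has exactly 10 rows; each row is the pose to reach, as a shift and turn from the pose commanded when the call began, along the tool's axes at that moment; what a row does not reach only later rows make up. A row lasts 1/10 s, in which the tool goes at most 50 mm and 8.59 degrees, less where a joint would pass 70% of its speed; a pose out of reach is approached as far as the arm can. A call with a gripper value outside its range is refused whole. The fingers move at their own pace and stop on an object; "squeeze" is the grip in N (left out, the last holds). Time passes only in rows, so rows that repeat a pose let the fingers close, or fill a call up. It gives the time, the measured TCP pose, the force, the opening and the grip force at its end, in the units of the state.
- arm.observe(): the state, without advancing time (a new reading comes with each control period).
- capture(name): name is "scene" or "top" or "wrist"; returns the picture (420x560x3 uint8, red, green, blue); there is no depth.
- calibration(name): a dict with "fov_y" (degrees; the focal length in pixels is half the picture's height over the tangent of half this angle, whatever the lens; pixels are square), "cx", "cy" (the principal point, pixels), "world_from_camera" (4x4, takes a point from camera to world coordinates); the wrist camera has in their place "tool_from_camera" (4x4, takes a point from camera to tool coordinates, whose origin is the TCP and whose axes are the flange's). Camera axes: x right, y down, z forward; pixel columns grow to the right and rows downward; lengths in m; the calibration is good to about 2 mm. A picture is of the moment at which its call begins: read the wrist's pose just before it. calibration takes no time and is no camera call.
- arm.close_job(): hands the job in; it is judged then, once.
The state is a dict: "time_s": time; "joint_pos": joint angles; "qd": joint speeds; "tau": joint torques, N m; "eef_pos": TCP position; "orientation": TCP orientation; "ft_force": force on the tool from outside, world axes, zero at the start; "wrist_torque": the same for the moment, N m; "width": opening from 0.0 (shut) to 1.0 (fully open); "grasp_force": force on a finger pad.
Only numpy, scipy, OpenCV 4.12 (cv2) and the standard library are available. Lean on these libraries where they do the work, as an engineer would, in place of code of your own. Each camera call takes 0.05 s, during which the arm holds its last target. There are 200 camera calls.

### The job

On the marking press, slide the stamping head along its rods by the black fin until it is centred over the blue tile, then press the red plunger head down until the rubber stamp is stopped by the tile and push firmly for about a second: about 15 N in all on the head, since the tile cracks if you slam it or push much over 25 N. Let the plunger spring up, then slide the head back by its fin fully home against its stop at the end of the press that has no tiles (the robot's right) and leave it there. Do not stamp the white or the brown tile, and leave the bowl, the white bottle and the brush where they are.

Things in the scene. Friction and masses are not known exactly. Their poses are not given: they have to be found in the camera images.
- press: Fixed green press; bed 170 (x) x 345 (y) x 14 mm high. Origin on the bench, in the row of tiles (x = 0), midway between the green end blocks (60 x 22 mm, 120 mm high, at x = -65, y = +-155 mm); z up, y along the two steel guide rods (12 mm thick, at x = -83 and -47 mm, 100 mm up). The head slides along y; home is the -y end, on the robot's right.
- carriage (a joint): Place of the sliding head on the rods, in m: 0 is home, against the stop at the press's -y end; grows towards +y, to 0.235. The stamp's y in the press frame is this value - 0.1175. About 3 N of friction; it stays where it is left.
- fin_top (a point): Middle of the top edge of the upright black fin on the sliding head, 175 mm above the bench. The fin is 12 mm thick along the press's y, 32 mm along x, and stands 60 mm proud of the aluminium head (top 115 mm above the bench). The plunger's axis is 68 mm from it towards +x of the press; nothing else is beside it above 120 mm.
- plunger: Spring plunger in the sliding head: red mushroom head, steel stem, rubber-faced stamp (36 x 30 mm) below. Origin on its axis, at bench height while up; sinks with it. Light spring (about 3 to 6 N). The rubber face hangs 52 mm above the bench when up and yields about 1 mm per 9 N on a tile. With no tile below it goes down 34 mm.
- head_top (a point): Centre of the top of the red plunger head, a disc 38 mm across and 15 mm thick, on the axis of the plunger and straight above the middle of the stamp. 180 mm above the bench when up; it sinks with the plunger.
- holder_blue: Black steel holder, 60 (x) x 58 (y) x 9 mm high, fixed on the bed of the press, carrying the blue glazed tile (50 x 48 mm). Origin: centre of its underside, 14 mm above the bench, straight below the tile's centre. Tiles differ in thickness from start to start: the top face lies 10 to 24 mm above this origin, and this pose does not tell where.
- holder_white: Black steel holder, 60 (x) x 58 (y) x 9 mm high, fixed on the bed of the press, carrying the white tile (50 x 48 mm). Origin: centre of its underside, 14 mm above the bench, straight below the tile's centre. Tiles differ in thickness from start to start: the top face lies 10 to 24 mm above this origin, and this pose does not tell where.
- holder_brown: Black steel holder, 60 (x) x 58 (y) x 9 mm high, fixed on the bed of the press, carrying the brown (terracotta) tile (50 x 48 mm). Origin: centre of its underside, 14 mm above the bench, straight below the tile's centre. Tiles differ in thickness from start to start: the top face lies 10 to 24 mm above this origin, and this pose does not tell where.
- bowl: Loose bystander: cream bisque bowl standing upside down, 116 mm across, 64 mm high. Origin: centre of its underside.
- bottle: Loose bystander: white closed bottle with a blue cap, 56 mm across, 130 mm high, upright. Origin: centre of its underside.
- brush: Loose bystander: glaze brush lying on the bench, about 200 mm long. Origin: its middle, at bench height.
Things that resemble listed ones, but are neither listed nor needed, are in the scene too. Leave any green or turquoise look-alike of the holder_blue alone.

How it is judged:
By the outcome, as a careful person would: the job done as asked, in the order asked, and still so for the second after the job is handed in, with the robot touching nothing.
It also fails if it takes over 61 s, if anything falls off the work surface, if the arm or the gripper's body presses on something with over 40 N, if the wrist force passes 120 N, or if a joint passes its speed limit or range.

## Working session

There is one attempt and no reset: what is moved stays moved. The work goes in short steps, Python scripts to look and compute and a tool call to move; the robot and the scene stay as the last step left them, time stands still between calls to the robot, and variables do not carry over. Pictures are saved under pics/ and viewed, at most 10 in all, crops included, and the job is handed in when it is done.

Besides the shell and the picture viewer there is one more tool, called after "Emit:" by a JSON object that holds its "method" and its "body", one argument or row to a line. play_rows: Moves the arm, as the interface text tells. Its arguments: {"type":"object","properties":{"targets":{"type":"array","items":{"type":"object","properties":{"translation":{"type":"array","items":{"type":"number"}},"turn":{"type":"number"},"fingers":{"type":"number"}}}},"squeeze":{"type":"number"}},"required":["targets"]}

```bash
mkdir -p pics; ls
python3 - <<'E'
from plant import arm,capture,calibration
import cv2,numpy as np
print(arm.observe(),arm.tcp_to_grasp)
for n in("scene","top"):
    cv2.imwrite(f"pics/{n}0.png",capture(n)[:,:,::-1]);print(n,calibration(n))
print(calibration("wrist"))
E
```

```text
pics
{'time_s': 0.0, 'joint_pos': array([-1.32700979e+00,  4.23840434e-01,  1.63068551e+00, -2.51164485e-06,
        1.08862232e+00, -1.90121628e-02]), 'qd': array([ 0.00139032,  0.00122766,  0.00105915, -0.00115987, -0.00210411,
       -0.00076707]), 'tau': array([ 2.65802788e-03, -5.44619286e+01, -2.73671150e+01,  6.46269880e-02,
        2.27436551e-02, -9.62863146e-05]), 'eef_pos': array([ 0.16224583, -0.60298996,  0.22190373]), 'orientation': array([-7.72771334e-04,  9.91379143e-01,  1.31022095e-01, -8.83363677e-05]), 'ft_force': array([ 0.33981452,  0.44677959, -0.71836405]), 'wrist_torque': array([ 0.00596204,  0.02403534, -0.02717277]), 'grasp_force': 0.0, 'width': 0.9995944918396782} -0.0187
scene {'fov_y': 47.13591071146328, 'cx': 280.08960916566514, 'cy': 210.5994121883863, 'world_from_camera': array([[-0.8255564 ,  0.33023908, -0.45760111,  1.00304379],
       [ 0.56426163,  0.47144008, -0.67775591,  0.70030227],
       [-0.00808999, -0.81773248, -0.57554161,  0.67097632],
       [ 0.        ,  0.        ,  0.        ,  1.        ]])}
top {'fov_y': 52.400656220054046, 'cx': 279.31068906405744, 'cy': 211.8041936393859, 'world_from_camera': array([[-0.02636856, -0.99490902,  0.09726634,  0.48365621],
       [-0.99958018,  0.02741022,  0.00938846,  0.05392202],
       [-0.01200676, -0.09697795, -0.99521411,  0.94349509],
       [ 0.        ,  0.        ,  0.        ,  1.        ]])}
{'fov_y': 58.064721576615895, 'cx': 280.02595656286104, 'cy': 206.5219484302814, 'tool_from_camera': array([[ 1.24612997e-03, -9.63049539e-01, -2.69321429e-01,
         7.36450184e-02],
       [ 9.99999165e-01,  1.29261623e-03,  4.73583862e-06,
        -8.88383516e-05],
       [ 3.43568403e-04, -2.69321210e-01,  9.63050345e-01,
        -1.62300853e-01],
       [ 0.00000000e+00,  0.00000000e+00,  0.00000000e+00,
         1.00000000e+00]])}
```

View pics/scene0.png

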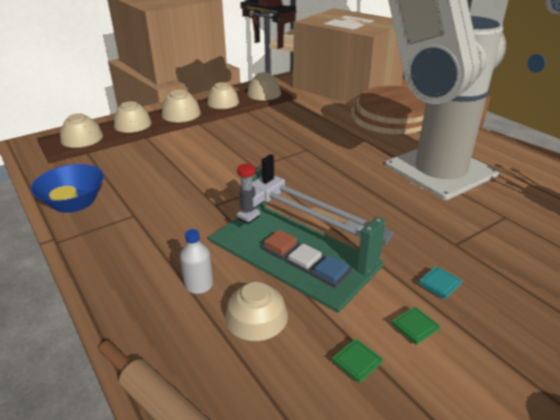

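View pics/top0.png

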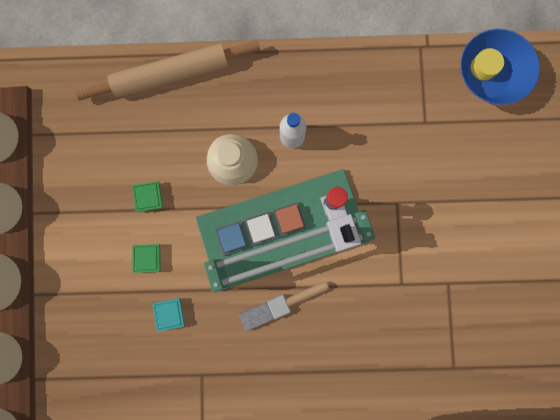

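The scene view shows the head home at the far end: red head (246,170), fin (267,168), tiles brown (281,243), white (306,256), blue (331,268). In the top view the red head is at (337,197), the fin at (347,233), the blue tile at (232,237), white at (261,228) and brown at (290,219). The blue-tile candidates are the blue tile on the bed (232,237), a turquoise one on the bench (168,314), and green ones (147,196) and (146,258). Only the first sits in a holder on the press bed and is blue. The brush lies at about (285,305).

```bash
cat > h.py <<'E'
import cv2,numpy as np
from plant import arm,capture,calibration
from scipy.spatial.transform import Rotation as R
def cam(n,s=None):
    c=calibration(n)
    if n!="wrist": T=c["world_from_camera"]
    else:
        q=s["orientation"];W=np.eye(4);W[:3,:3]=R.from_quat([q[1],q[2],q[3],q[0]]).as_matrix();W[:3,3]=s["eef_pos"]
        T=W@c["tool_from_camera"]
    return 210/np.tan(np.radians(c["fov_y"])/2),c["cx"],c["cy"],T
def cast(C,p,z):
    f,cx,cy,T=C; d=T[:3,:3]@[(p[0]-cx)/f,(p[1]-cy)/f,1]; o=T[:3,3]
    return o+d*(z-o[2])/d[2]
def blob(img,lo,hi,roi=None,minA=25):
    m=cv2.inRange(cv2.cvtColor(img,cv2.COLOR_RGB2HSV),np.array(lo),np.array(hi))
    if roi: k=np.zeros_like(m);k[roi[1]:roi[3],roi[0]:roi[2]]=255;m&=k
    cs=[c for c in cv2.findContours(m,0,2)[0] if cv2.contourArea(c)>minA]
    return [(np.round(cv2.minAreaRect(c)[0],1),np.round(cv2.minAreaRect(c)[1],1),cv2.contourArea(c)) for c in cs]
E
python3 - <<'E'
from h import *
i=cv2.imread("pics/top0.png")[:,:,::-1].copy();C=cam("top")
roi=(190,160,380,300)
for nm,lo,hi,z,r in[("blue",(100,80,50),(125,255,255),.031,roi),("white",(0,0,150),(180,60,255),.031,(240,205,280,250)),("brown",(0,110,60),(14,255,255),.031,(270,195,312,240)),
 ("red",(0,190,100),(5,255,255),.18,(315,175,360,220)),("fin",(0,0,0),(180,255,45),.175,(330,215,362,250))]:
    for b in blob(i,lo,hi,r): print(nm,b,cast(C,b[0],z).round(4))
x=i[160:300,190:390,::-1];cv2.imwrite("pics/crop.png",cv2.resize(x,None,fx=4,fy=4,interpolation=2))
E
```

```text
blue (array([231.8, 237.4]), array([23.4, 22.8]), 493.0) [0.5207 0.1656 0.031 ]
white (array([268.3, 246.4]), array([ 3.5, 23.1]), 41.0) [0.4994 0.088  0.031 ]
white (array([260.1, 227.8]), array([23.1, 21.8]), 471.5) [0.5396 0.1046 0.031 ]
brown (array([289.1, 218.4]), array([23.1, 22.1]), 478.0) [0.5581 0.0419 0.031 ]
fin (array([346.8, 233.4]), array([15.8,  9.5]), 127.0) [ 0.5164 -0.059   0.175 ]
```

View pics/crop.png

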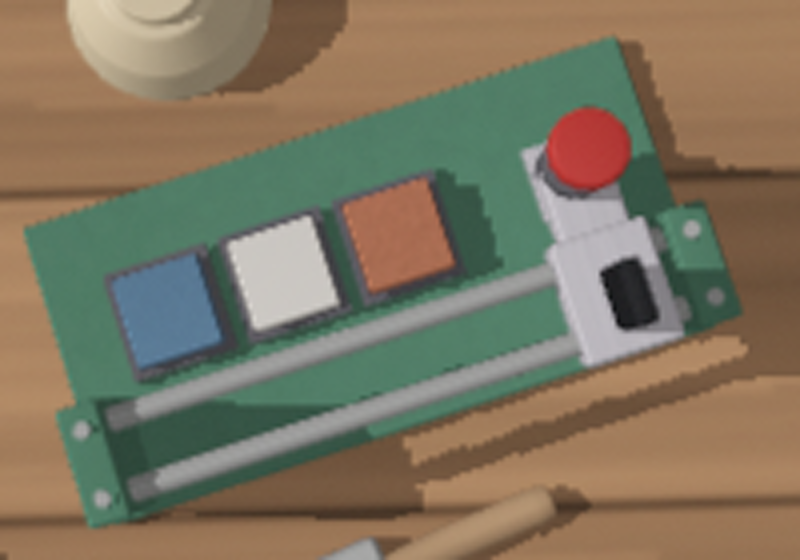

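Run:
```python
from h import *
i=cv2.imread("pics/top0.png")[:,:,::-1].copy();C=cam("top")
h=cv2.cvtColor(i,cv2.COLOR_RGB2HSV)
def cen(m):
    c=max(cv2.findContours(m.astype(np.uint8),0,2)[0],key=cv2.contourArea);print(cv2.contourArea(c));return cv2.minEnclosingCircle(c)
k=np.zeros(h.shape[:2],bool);k[175:220,318:360]=1
rp,rr=cen(k&(h[...,1]>150)&((h[...,0]<6)|(h[...,0]>172))&(h[...,2]>110))
red=cast(C,rp,.18);print(rp,rr,red, "diam mm",2*rr*.77/ C[0]*1000)
B,W,N=[cast(C,p,.031) for p in((231.8,237.4),(260.1,227.8),(289.1,218.4))]
ys=(B-N)[:2];ys/=np.linalg.norm(ys);yaw=np.arctan2(-ys[0],ys[1])
ex=np.array([np.cos(yaw),np.sin(yaw)])
print("yaw",yaw,np.degrees(yaw))
for n,p in(("B",B),("W",W),("N",N)): print(n,(p-red)[:2]@ex,(p-red)[:2]@ys)
print("fin",red[:2]-.068*ex,"fin direct",cast(C,(348.7,233),.175))
# scene-view checks
j=cv2.imread("pics/scene0.png")[:,:,::-1].copy();D=cam("scene")
for b in blob(j,(100,80,50),(125,255,255),(300,240,360,290)):print("blue scene",b,cast(D,b[0],.031))
for p in [(246,170)]:print("red scene",cast(D,p,.18))
s=arm.observe();q=s["orientation"];M=R.from_quat([q[1],q[2],q[3],q[0]]).as_matrix();print("tool R",M.round(4))
```

```text
292.5
(336.7295227050781, 196.87704467773438) 10.14605712890625 [ 0.58242694 -0.04295728  0.18      ] diam mm 36.612042220176306
yaw 0.2937231062060102 16.829094331077222
B 0.001242073727700764 0.21747681583340817
W 0.0016824004966930301 0.15361933449363244
N 0.0012420737277007668 0.08829639780218436
fin [ 0.5173392 -0.0626445] fin direct [ 0.51707041 -0.0624845   0.175     ]
blue scene (array([330.6, 268.3]), array([30. , 21.5]), 510.0) [0.52416547 0.16694757 0.031     ]
red scene [ 0.58873377 -0.03467217  0.18      ]
tool R [[ 9.657e-01  2.598e-01 -3.000e-04]
 [ 2.598e-01 -9.657e-01  1.400e-03]
 [ 1.000e-04 -1.400e-03 -1.000e+00]]
```

Emit:
{"method": "play_rows", "body": {
  "targets": [
    {"translation": [2.5, -2.2, 0], "turn": 0, "fingers": 8.0},
    {"translation": [6, -5.3, 0], "turn": 0, "fingers": 8.0},
    {"translation": [9.5, -8.5, 0], "turn": 0, "fingers": 7.0},
    {"translation": [13, -11.6, 0], "turn": 0, "fingers": 6.0},
    {"translation": [16.5, -14.7, 0], "turn": -0.01, "fingers": 6.0},
    {"translation": [20, -17.8, 0], "turn": -0.02, "fingers": 6.0},
    {"translation": [23.5, -20.9, 0], "turn": -0.03, "fingers": 6.0},
    {"translation": [27, -24, 0], "turn": -0.031, "fingers": 6.0},
    {"translation": [30.5, -27.2, 0], "turn": -0.031, "fingers": 6.0},
    {"translation": [34, -30.3, 0], "turn": -0.031, "fingers": 6.0}
  ]
}}

```text
time_s: 1.1
eef_pos: [0.4125, -0.2207, 0.2226]
orientation: [-0.0, 0.989, 0.146, -0.0]
ft_force: [0.3, 1.1, -0.7]
width: 0.682
grasp_force: 0.0
```

Emit:
{"method": "play_rows", "body": {
  "targets": [
    {"translation": [3.3, -2.8, 0], "turn": 0, "fingers": 6.0},
    {"translation": [6.6, -5.5, 0], "turn": 0, "fingers": 6.0},
    {"translation": [9.9, -8.2, 0], "turn": 0, "fingers": 6.0},
    {"translation": [12.5, -10.4, 0], "turn": 0, "fingers": 6.0},
    {"translation": [14.0, -11.6, 0], "turn": 0, "fingers": 6.0},
    {"translation": [14.5, -12.1, 0], "turn": 0, "fingers": 6.0},
    {"translation": [14.5, -12.1, 0], "turn": 0, "fingers": 6.0},
    {"translation": [14.5, -12.1, 0], "turn": 0, "fingers": 6.0},
    {"translation": [14.5, -12.1, 0], "turn": 0, "fingers": 6.0},
    {"translation": [14.5, -12.1, 0], "turn": 0, "fingers": 6.0}
  ]
}}

```text
time_s: 2.1
eef_pos: [0.5153, -0.0656, 0.2227]
orientation: [0.0, 0.989, 0.146, -0.0]
ft_force: [0.6, -0.2, 0.1]
width: 0.685
grasp_force: 0.0
```

Run:
```python
from h import *
s=arm.observe();i=capture("wrist");cv2.imwrite("pics/w1.png",i[:,:,::-1]);C=cam("wrist",s)
print(s["eef_pos"])
f,cx,cy,T=C
def proj(P):
    p=np.linalg.inv(T)@[*P,1];return (f*p[0]/p[2]+cx,f*p[1]/p[2]+cy)
print("fin expected",proj((.517,-.0625,.175)),"red",proj((.5824,-.043,.18)))
for b in blob(i,(0,0,0),(180,255,45),None,300):print(b,cast(C,b[0],.175))
```

```text
[ 0.51529617 -0.06563929  0.22272273]
fin expected (np.float64(275.8553957529917), np.float64(226.87936026558307)) red (np.float64(275.8728744833205), np.float64(106.38515657170456))
(array([432.9, 394.8]), array([52.8, 42.9]), 1010.5) [ 0.43388842 -0.19711806  0.175     ]
(array([490.5, 315.5]), array([ 51., 137.]), 5246.0) [ 0.49985241 -0.20806404  0.175     ]
(array([ 78. , 354.5]), array([129., 156.]), 10853.0) [0.39646871 0.03512839 0.175     ]
(array([358.7, 288.1]), array([85.4, 24.7]), 1345.5) [ 0.49378629 -0.12248447  0.175     ]
(array([201.2, 288.4]), array([24.7, 86.1]), 1400.5) [ 0.46560803 -0.03006153  0.175     ]
(array([281., 215.]), array([18., 68.]), 1117.5) [ 0.52482375 -0.06327403  0.175     ]
```

View pics/w1.png

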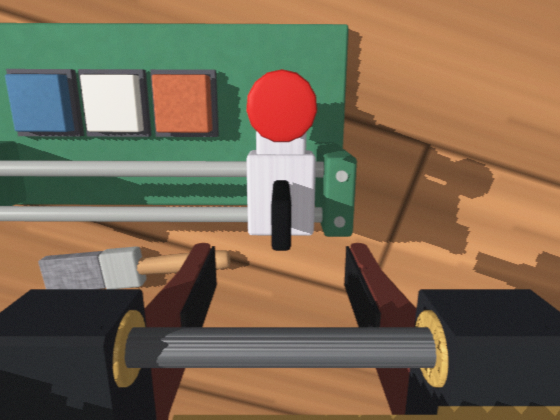

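The wrist view shows the fin at column 281, rows 181–249, and the red head at (282,106), both within 3 mm of the estimate. The fingers straddle the fin. The blue tile is at about (40,102).

Run:
```python
from h import *
s=arm.observe();i=cv2.imread("pics/w1.png")[:,:,::-1].copy();C=cam("wrist",s)
h=cv2.cvtColor(i,cv2.COLOR_RGB2HSV)
m=((h[...,1]>180)&((h[...,0]<4)|(h[...,0]>174))&(h[...,2]>150)).astype(np.uint8);m[150:]=0;m[:,:230]=0
c=max(cv2.findContours(m,0,2)[0],key=cv2.contourArea);p,r=cv2.minEnclosingCircle(c);red=cast(C,p,.18);print(p,r,red)
b=blob(i,(100,80,60),(125,255,255),(0,60,80,145),500)[0]
ys=np.array([-.2892,.9573])
for z in(.024,.031,.038):
    q=cast(C,b[0],z);print(b[:2],z,q,(q-red)[:2]@ys, (q-red)[:2]@[.9573,.2892],"size mm",np.array(b[1])/C[0]*(C[3][2,3]-z)*1000)
for b in blob(i,(0,0,170),(180,40,255),(70,60,150,145),500):
  for z in(.031,):q=cast(C,b[0],z);print(b,(q-red)[:2]@ys)
```

```text
(281.0, 105.39286041259766) 35.51987075805664 [ 0.58377444 -0.04533107  0.18      ]
(array([ 39.5, 102.5]), array([57., 67.])) 0.024 [0.52026496 0.16728855 0.024     ] 0.22190770247116906 0.000691969498214928 size mm [54.39317992 63.93584306]
(array([ 39.5, 102.5]), array([57., 67.])) 0.031 [0.52153746 0.16318793 0.031     ] 0.21761417495871416 0.0007242342685650019 size mm [53.33858943 62.6962367 ]
(array([ 39.5, 102.5]), array([57., 67.])) 0.038 [0.52280996 0.15908732 0.038     ] 0.21332064744625925 0.0007564990389150688 size mm [52.28399894 61.45663034]
(array([108.5, 103. ]), array([56., 57.]), 2843.5) 0.1553902816148416
```

Emit:
{"method": "play_rows", "body": {
  "targets": [
    {"translation": [0.1, 0, 1], "turn": 0, "fingers": 6.0},
    {"translation": [0.25, 0.05, 3], "turn": 0, "fingers": 6.0},
    {"translation": [0.25, 0.05, 5], "turn": 0, "fingers": 6.0},
    {"translation": [0.25, 0.05, 7], "turn": 0, "fingers": 6.0},
    {"translation": [0.25, 0.05, 8.3], "turn": 0, "fingers": 6.0},
    {"translation": [0.25, 0.05, 8.5], "turn": 0, "fingers": 6.0},
    {"translation": [0.25, 0.05, 8.5], "turn": 0, "fingers": 4.0},
    {"translation": [0.25, 0.05, 8.5], "turn": 0, "fingers": 2.0},
    {"translation": [0.25, 0.05, 8.5], "turn": 0, "fingers": 0.8},
    {"translation": [0.25, 0.05, 8.5], "turn": 0, "fingers": 0.8}
  ],
  "squeeze": 20
}}

```text
time_s: 3.15
eef_pos: [0.5187, -0.0646, 0.1384]
orientation: [0.0, 0.989, 0.146, 0.001]
ft_force: [0.9, 0.6, 0.3]
width: 0.361
grasp_force: 0.0
```

Emit:
{"method": "play_rows", "body": {
  "targets": [
    {"translation": [0, 0, 0], "turn": 0, "fingers": 0.8},
    {"translation": [0, 0, 0], "turn": 0, "fingers": 0.8},
    {"translation": [0, 0, 0], "turn": 0, "fingers": 0.8},
    {"translation": [0, 0, 0], "turn": 0, "fingers": 0.8},
    {"translation": [0, 0, 0], "turn": 0, "fingers": 0.8},
    {"translation": [0, 0, 0], "turn": 0, "fingers": 0.8},
    {"translation": [0, 0, 0], "turn": 0, "fingers": 0.8},
    {"translation": [0, 0, 0], "turn": 0, "fingers": 0.8},
    {"translation": [0, 0, 0], "turn": 0, "fingers": 0.8},
    {"translation": [0, 0, 0], "turn": 0, "fingers": 0.8}
  ]
}}

```text
time_s: 4.15
eef_pos: [0.5184, -0.0646, 0.1379]
orientation: [0.0, 0.989, 0.146, 0.0]
ft_force: [-1.6, -1.4, 5.7]
width: 0.137
grasp_force: 20.0
```

Emit:
{"method": "play_rows", "body": {
  "targets": [
    {"translation": [0, -0.3, 0], "turn": 0, "fingers": 0.8},
    {"translation": [0, -1, 0], "turn": 0, "fingers": 0.8},
    {"translation": [0, -2, 0], "turn": 0, "fingers": 0.8},
    {"translation": [0, -3, 0], "turn": 0, "fingers": 0.8},
    {"translation": [0, -4, 0], "turn": 0, "fingers": 0.8},
    {"translation": [0, -5, 0], "turn": 0, "fingers": 0.8},
    {"translation": [0, -6, 0], "turn": 0, "fingers": 0.8},
    {"translation": [0, -7, 0], "turn": 0, "fingers": 0.8},
    {"translation": [0, -8, 0], "turn": 0, "fingers": 0.8},
    {"translation": [0, -9, 0], "turn": 0, "fingers": 0.8}
  ]
}}

```text
time_s: 5.15
eef_pos: [0.4926, 0.0224, 0.1379]
orientation: [0.0, 0.989, 0.146, 0.001]
ft_force: [2.6, -2.8, 4.9]
width: 0.138
grasp_force: 20.0
```

Emit:
{"method": "play_rows", "body": {
  "targets": [
    {"translation": [0, -1.5, 0], "turn": 0, "fingers": 0.8},
    {"translation": [0, -3, 0], "turn": 0, "fingers": 0.8},
    {"translation": [0, -4.5, 0], "turn": 0, "fingers": 0.8},
    {"translation": [0, -6, 0], "turn": 0, "fingers": 0.8},
    {"translation": [0, -7.5, 0], "turn": 0, "fingers": 0.8},
    {"translation": [0, -9, 0], "turn": 0, "fingers": 0.8},
    {"translation": [0, -10.5, 0], "turn": 0, "fingers": 0.8},
    {"translation": [0, -11.7, 0], "turn": 0, "fingers": 0.8},
    {"translation": [0, -12.5, 0], "turn": 0, "fingers": 0.8},
    {"translation": [0, -12.75, 0], "turn": 0, "fingers": 0.8}
  ]
}}

```text
time_s: 6.15
eef_pos: [0.456, 0.1454, 0.1379]
orientation: [-0.0, 0.989, 0.147, 0.001]
ft_force: [6.4, 0.2, 1.4]
width: 0.136
grasp_force: 20.0
```

Run:
```python
from h import *
s=arm.observe();print(s["eef_pos"],s["ft_force"])
d=(s["eef_pos"]-[.5184,-.0646,.1379])[:2];print(d@[-.2892,.9573],d@[.9573,.2892])
for n in("scene","wrist"):cv2.imwrite(f"pics/{n}2.png",capture(n)[:,:,::-1])
x=cv2.imread("pics/scene2.png")[150:300,210:410];cv2.imwrite("pics/c2.png",cv2.resize(x,None,fx=4,fy=4,interpolation=2))
```

```text
[0.45599726 0.14538651 0.13787558] [6.41039168 0.16849544 1.38370531]
0.219066961705217 0.0009899610021075428
```

View pics/c2.png

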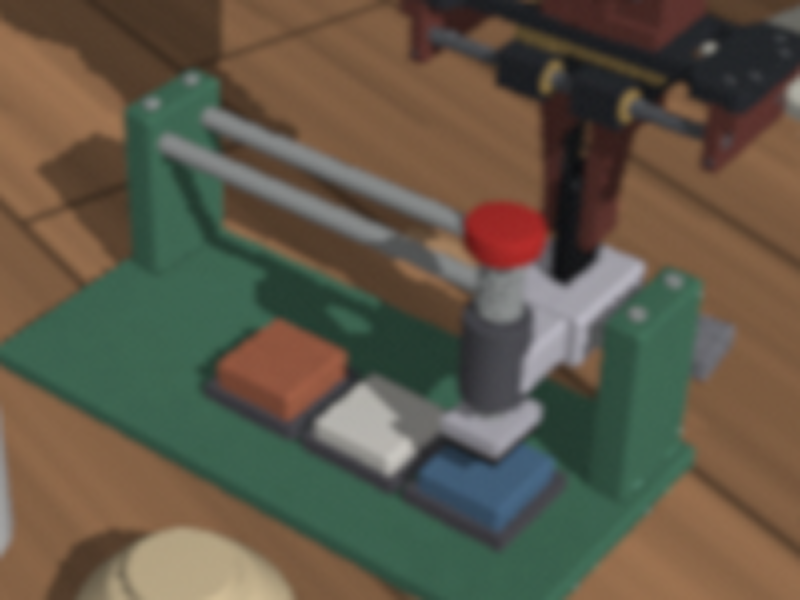

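View pics/wrist2.png

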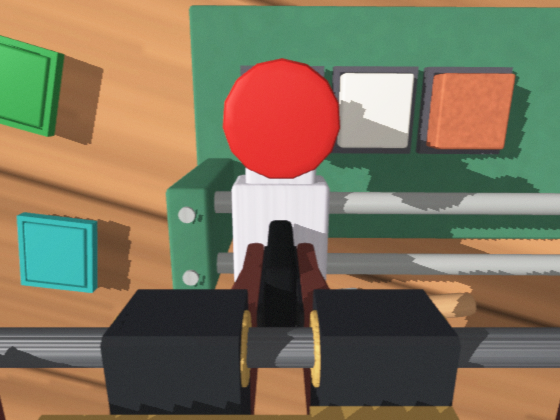

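Scene crop: the stamp hangs above the blue tile (485,480). Wrist view: red head at (282,119), blue holder edges at about columns 240–328, so it looks centred. A quick numeric check follows.

Run:
```python
from h import *
i=cv2.imread("pics/wrist2.png");g=cv2.cvtColor(i,cv2.COLOR_BGR2HSV)
for r in (66,68,70):
    print(r,[tuple(i[r,c]) for c in range(236,246,1)]); print([tuple(i[r,c]) for c in range(318,340,2)])
s=arm.observe();C=cam("wrist",s);ys=np.array([-.2892,.9573])
m=((g[...,1]>180)&((g[...,0]<4)|(g[...,0]>174))).astype(np.uint8);m[185:]=0;m[:,350:]=0
c=max(cv2.findContours(m,0,2)[0],key=cv2.contourArea);p,r=cv2.minEnclosingCircle(c);red=cast(C,p,.18);print(p,r,red)
for b,z in(((375,112),.023),((241,68),.023),((327,68),.023),((333,70),.023),((417,70),.023)):
    print(b,(cast(C,b,z)-red)[:2]@ys)
```

```text
66 [(np.uint8(112), np.uint8(146), np.uint8(83)), (np.uint8(108), np.uint8(143), np.uint8(79)), (np.uint8(110), np.uint8(143), np.uint8(82)), (np.uint8(113), np.uint8(142), np.uint8(86)), (np.uint8(109), np.uint8(123), np.uint8(94)), (np.uint8(108), np.uint8(108), np.uint8(101)), (np.uint8(108), np.uint8(106), np.uint8(102)), (np.uint8(107), np.uint8(105), np.uint8(101)), (np.uint8(110), np.uint8(108), np.uint8(103)), (np.uint8(109), np.uint8(107), np.uint8(104))]
[(np.uint8(112), np.uint8(111), np.uint8(104)), (np.uint8(108), np.uint8(108), np.uint8(101)), (np.uint8(110), np.uint8(107), np.uint8(101)), (np.uint8(112), np.uint8(129), np.uint8(93)), (np.uint8(118), np.uint8(150), np.uint8(85)), (np.uint8(116), np.uint8(149), np.uint8(84)), (np.uint8(117), np.uint8(149), np.uint8(85)), (np.uint8(112), np.uint8(146), np.uint8(83)), (np.uint8(110), np.uint8(119), np.uint8(97)), (np.uint8(110), np.uint8(109), np.uint8(102)), (np.uint8(110), np.uint8(107), np.uint8(102))]
68 [(np.uint8(111), np.uint8(145), np.uint8(81)), (np.uint8(110), np.uint8(146), np.uint8(82)), (np.uint8(108), np.uint
[... 1373 characters left out ...]
2)), (np.uint8(110), np.uint8(103), np.uint8(105)), (np.uint8(106), np.uint8(100), np.uint8(100)), (np.uint8(109), np.uint8(125), np.uint8(89)), (np.uint8(68), np.uint8(91), np.uint8(50)), (np.uint8(75), np.uint8(97), np.uint8(57)), (np.uint8(109), np.uint8(141), np.uint8(81)), (np.uint8(106), np.uint8(127), np.uint8(86)), (np.uint8(103), np.uint8(97), np.uint8(100)), (np.uint8(110), np.uint8(100), np.uint8(104)), (np.uint8(108), np.uint8(100), np.uint8(103))]
(281.0, 118.57203674316406) 59.647621154785156 [0.52130086 0.16512441 0.18      ]
(375, 112) -0.0670596138701787
(241, 68) 0.027521605285005565
(327, 68) -0.0318809761357101
(333, 70) -0.03607561782542949
(417, 70) -0.09414042896680168
```

Emit:
{"method": "play_rows", "body": {
  "targets": [
    {"translation": [0, 0.1, 0], "turn": 0, "fingers": 0.8},
    {"translation": [0, 0.1, 0], "turn": 0, "fingers": 0.8},
    {"translation": [0, 0.1, 0], "turn": 0, "fingers": 0.8},
    {"translation": [0, 0.1, 0], "turn": 0, "fingers": 0.8},
    {"translation": [0, 0.1, 0], "turn": 0, "fingers": 3.5},
    {"translation": [0, 0.1, 0], "turn": 0, "fingers": 3.5},
    {"translation": [0, 0.1, 0], "turn": 0, "fingers": 3.5},
    {"translation": [0, 0.1, -1], "turn": 0, "fingers": 3.5},
    {"translation": [0, 0.1, -3], "turn": 0, "fingers": 3.5},
    {"translation": [0, 0.1, -5], "turn": 0, "fingers": 3.5}
  ]
}}

```text
time_s: 7.25
eef_pos: [0.455, 0.1425, 0.1884]
orientation: [0.0, 0.989, 0.146, -0.001]
ft_force: [-0.1, 0.1, -0.2]
width: 0.395
grasp_force: 0.0
```

Emit:
{"method": "play_rows", "body": {
  "targets": [
    {"translation": [0, 0, -1], "turn": 0, "fingers": 2},
    {"translation": [0, 0, -2.5], "turn": 0, "fingers": 0},
    {"translation": [0, 0, -3], "turn": 0, "fingers": 0},
    {"translation": [1, 0, -3], "turn": 0, "fingers": 0},
    {"translation": [3, 0, -3], "turn": 0, "fingers": 0},
    {"translation": [5, 0, -3], "turn": 0, "fingers": 0},
    {"translation": [6.5, 0, -3], "turn": 0, "fingers": 0},
    {"translation": [6.8, 0, -3], "turn": 0, "fingers": 0},
    {"translation": [6.8, 0, -3], "turn": 0, "fingers": 0},
    {"translation": [6.8, 0, -3], "turn": 0, "fingers": 0}
  ]
}}

```text
time_s: 8.25
eef_pos: [0.5198, 0.1621, 0.217]
orientation: [0.0, 0.989, 0.146, -0.001]
ft_force: [0.7, -0.3, -0.1]
width: 0.005
grasp_force: 0.0
```

Run:
```python
from h import *
s=arm.observe();print(s["eef_pos"],s["ft_force"],s["width"])
i=capture("top");C=cam("top");cv2.imwrite("pics/top3.png",i[:,:,::-1])
i=capture("wrist");cv2.imwrite("pics/w3.png",i[:,:,::-1])
```

```text
[0.51984205 0.16211233 0.21701278] [ 0.74283773 -0.32420384 -0.11379177] 0.004844296210336237
```

View pics/w3.png

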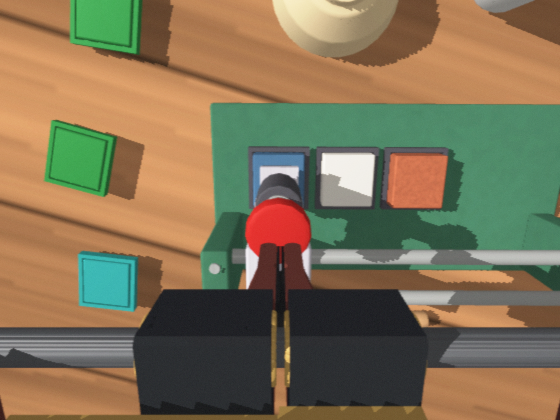

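The wrist view shows the closed finger tips over the red head (278,231). The stamp spans columns 257–300 over the blue tile at 252–305, so it is centred. I'll shift 2 mm in x and 1 mm in y, then descend.

Emit:
{"method": "play_rows", "body": {
  "targets": [
    {"translation": [0.2, -0.1, 0.5], "turn": 0, "fingers": 0},
    {"translation": [0.2, -0.1, 1.5], "turn": 0, "fingers": 0},
    {"translation": [0.2, -0.1, 2.5], "turn": 0, "fingers": 0},
    {"translation": [0.2, -0.1, 3.1], "turn": 0, "fingers": 0},
    {"translation": [0.2, -0.1, 3.5], "turn": 0, "fingers": 0},
    {"translation": [0.2, -0.1, 3.8], "turn": 0, "fingers": 0},
    {"translation": [0.2, -0.1, 4.1], "turn": 0, "fingers": 0},
    {"translation": [0.2, -0.1, 4.4], "turn": 0, "fingers": 0},
    {"translation": [0.2, -0.1, 4.7], "turn": 0, "fingers": 0},
    {"translation": [0.2, -0.1, 4.8], "turn": 0, "fingers": 0}
  ]
}}

```text
time_s: 9.35
eef_pos: [0.5222, 0.1639, 0.1696]
orientation: [0.0, 0.989, 0.146, -0.0]
ft_force: [-2.1, 0.3, 3.6]
width: 0.003
grasp_force: 1.5
```

Emit:
{"method": "play_rows", "body": {
  "targets": [
    {"translation": [0, 0, 0.05], "turn": 0, "fingers": 0},
    {"translation": [0, 0, 0.1], "turn": 0, "fingers": 0},
    {"translation": [0, 0, 0.15], "turn": 0, "fingers": 0},
    {"translation": [0, 0, 0.2], "turn": 0, "fingers": 0},
    {"translation": [0, 0, 0.25], "turn": 0, "fingers": 0},
    {"translation": [0, 0, 0.3], "turn": 0, "fingers": 0},
    {"translation": [0, 0, 0.35], "turn": 0, "fingers": 0},
    {"translation": [0, 0, 0.4], "turn": 0, "fingers": 0},
    {"translation": [0, 0, 0.4], "turn": 0, "fingers": 0},
    {"translation": [0, 0, 0.4], "turn": 0, "fingers": 0}
  ]
}}

```text
time_s: 10.35
eef_pos: [0.5223, 0.1639, 0.1657]
orientation: [-0.0, 0.989, 0.146, -0.0]
ft_force: [-2.5, -0.9, 4.0]
width: 0.005
grasp_force: 1.7
```

Only the spring so far (about 4 N). I'll go down in small steps.

Emit:
{"method": "play_rows", "body": {
  "targets": [
    {"translation": [0, 0, 0.03], "turn": 0, "fingers": 0},
    {"translation": [0, 0, 0.06], "turn": 0, "fingers": 0},
    {"translation": [0, 0, 0.09], "turn": 0, "fingers": 0},
    {"translation": [0, 0, 0.12], "turn": 0, "fingers": 0},
    {"translation": [0, 0, 0.14], "turn": 0, "fingers": 0},
    {"translation": [0, 0, 0.15], "turn": 0, "fingers": 0},
    {"translation": [0, 0, 0.15], "turn": 0, "fingers": 0},
    {"translation": [0, 0, 0.15], "turn": 0, "fingers": 0},
    {"translation": [0, 0, 0.15], "turn": 0, "fingers": 0},
    {"translation": [0, 0, 0.15], "turn": 0, "fingers": 0}
  ]
}}

```text
time_s: 11.35
eef_pos: [0.5223, 0.1639, 0.1642]
orientation: [0.0, 0.989, 0.146, 0.0]
ft_force: [-2.1, -1.0, 4.1]
width: 0.008
grasp_force: 1.8
```

Emit:
{"method": "play_rows", "body": {
  "targets": [
    {"translation": [0, 0, 0.03], "turn": 0, "fingers": 0},
    {"translation": [0, 0, 0.06], "turn": 0, "fingers": 0},
    {"translation": [0, 0, 0.09], "turn": 0, "fingers": 0},
    {"translation": [0, 0, 0.12], "turn": 0, "fingers": 0},
    {"translation": [0, 0, 0.14], "turn": 0, "fingers": 0},
    {"translation": [0, 0, 0.15], "turn": 0, "fingers": 0},
    {"translation": [0, 0, 0.15], "turn": 0, "fingers": 0},
    {"translation": [0, 0, 0.15], "turn": 0, "fingers": 0},
    {"translation": [0, 0, 0.15], "turn": 0, "fingers": 0},
    {"translation": [0, 0, 0.15], "turn": 0, "fingers": 0}
  ]
}}

```text
time_s: 12.35
eef_pos: [0.5223, 0.1639, 0.1628]
orientation: [-0.0, 0.989, 0.146, 0.0]
ft_force: [-3.2, -0.3, 5.1]
width: 0.008
grasp_force: 2.6
```

Emit:
{"method": "play_rows", "body": {
  "targets": [
    {"translation": [0, 0, 0.03], "turn": 0, "fingers": 0},
    {"translation": [0, 0, 0.06], "turn": 0, "fingers": 0},
    {"translation": [0, 0, 0.09], "turn": 0, "fingers": 0},
    {"translation": [0, 0, 0.12], "turn": 0, "fingers": 0},
    {"translation": [0, 0, 0.12], "turn": 0, "fingers": 0},
    {"translation": [0, 0, 0.12], "turn": 0, "fingers": 0},
    {"translation": [0, 0, 0.12], "turn": 0, "fingers": 0},
    {"translation": [0, 0, 0.12], "turn": 0, "fingers": 0},
    {"translation": [0, 0, 0.12], "turn": 0, "fingers": 0},
    {"translation": [0, 0, 0.12], "turn": 0, "fingers": 0}
  ]
}}

```text
time_s: 13.35
eef_pos: [0.5224, 0.1639, 0.1622]
orientation: [-0.0, 0.989, 0.146, 0.0]
ft_force: [-4.5, -1.7, 10.6]
width: 0.006
grasp_force: 5.2
```

Emit:
{"method": "play_rows", "body": {
  "targets": [
    {"translation": [0, 0, 0.03], "turn": 0, "fingers": 0},
    {"translation": [0, 0, 0.06], "turn": 0, "fingers": 0},
    {"translation": [0, 0, 0.1], "turn": 0, "fingers": 0},
    {"translation": [0, 0, 0.1], "turn": 0, "fingers": 0},
    {"translation": [0, 0, 0.1], "turn": 0, "fingers": 0},
    {"translation": [0, 0, 0.1], "turn": 0, "fingers": 0},
    {"translation": [0, 0, 0.1], "turn": 0, "fingers": 0},
    {"translation": [0, 0, 0.1], "turn": 0, "fingers": 0},
    {"translation": [0, 0, 0.1], "turn": 0, "fingers": 0},
    {"translation": [0, 0, 0.1], "turn": 0, "fingers": 0}
  ]
}}

```text
time_s: 14.35
eef_pos: [0.5224, 0.1639, 0.1617]
orientation: [-0.0, 0.989, 0.146, 0.0]
ft_force: [-5.6, -2.7, 15.7]
width: 0.01
grasp_force: 7.4
```

Emit:
{"method": "play_rows", "body": {
  "targets": [
    {"translation": [0, 0, 0], "turn": 0, "fingers": 0},
    {"translation": [0, 0, 0], "turn": 0, "fingers": 0},
    {"translation": [0, 0, 0], "turn": 0, "fingers": 0},
    {"translation": [0, 0, 0], "turn": 0, "fingers": 0},
    {"translation": [0, 0, 0], "turn": 0, "fingers": 0},
    {"translation": [0, 0, -0.2], "turn": 0, "fingers": 0},
    {"translation": [0, 0, -0.6], "turn": 0, "fingers": 0},
    {"translation": [0, 0, -1.2], "turn": 0, "fingers": 0},
    {"translation": [0, 0, -1.8], "turn": 0, "fingers": 0},
    {"translation": [0, 0, -2.4], "turn": 0, "fingers": 0}
  ]
}}

```text
time_s: 15.35
eef_pos: [0.5226, 0.164, 0.1849]
orientation: [-0.0, 0.989, 0.146, 0.0]
ft_force: [-0.5, -0.7, 0.3]
width: 0.005
grasp_force: 0.0
```

Emit:
{"method": "play_rows", "body": {
  "targets": [
    {"translation": [0, 0, -1], "turn": 0, "fingers": 0},
    {"translation": [0, 0, -2.5], "turn": 0, "fingers": 0},
    {"translation": [0, 0, -3.5], "turn": 0, "fingers": 0},
    {"translation": [-1, 0, -3.5], "turn": 0, "fingers": 0},
    {"translation": [-3, 0, -3.5], "turn": 0, "fingers": 2},
    {"translation": [-5, 0, -3.5], "turn": 0, "fingers": 4},
    {"translation": [-6.5, 0, -3.5], "turn": 0, "fingers": 5},
    {"translation": [-6.8, 0, -3.5], "turn": 0, "fingers": 5},
    {"translation": [-6.8, 0, -3.5], "turn": 0, "fingers": 5},
    {"translation": [-6.8, 0, -3.5], "turn": 0, "fingers": 5}
  ]
}}

```text
time_s: 16.35
eef_pos: [0.4578, 0.1444, 0.2196]
orientation: [-0.0, 0.989, 0.146, 0.0]
ft_force: [-0.1, 0.1, 0.1]
width: 0.515
grasp_force: 0.0
```

Run:
```python
from h import *
s=arm.observe();print(s["eef_pos"],s["ft_force"],s["width"])
i=capture("wrist");cv2.imwrite("pics/w4.png",i[:,:,::-1])
```

```text
[0.45778916 0.14438809 0.21957159] [-0.05136409  0.0637461   0.06017352] 0.5149649741145299
```

View pics/w4.png

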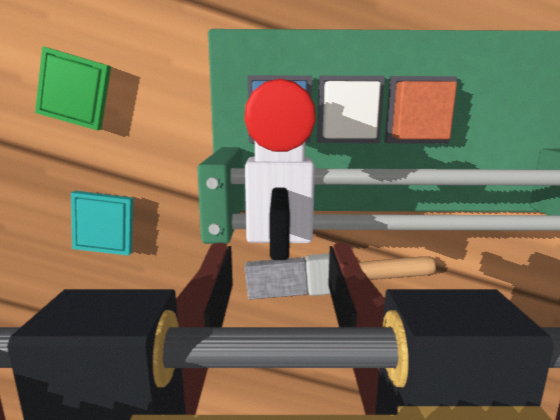

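The plunger is back up at (281,115), the fin (280,222) is centred between the fingers, and the brush is undisturbed. Next I grip the fin and slide home.

Emit:
{"method": "play_rows", "body": {
  "targets": [
    {"translation": [0, 0, 2], "turn": 0, "fingers": 5},
    {"translation": [0, 0, 4], "turn": 0, "fingers": 5},
    {"translation": [0, 0, 6], "turn": 0, "fingers": 5},
    {"translation": [0, 0, 7.7], "turn": 0, "fingers": 5},
    {"translation": [0, 0, 8.1], "turn": 0, "fingers": 5},
    {"translation": [0, 0, 8.1], "turn": 0, "fingers": 3},
    {"translation": [0, 0, 8.1], "turn": 0, "fingers": 0.8},
    {"translation": [0, 0, 8.1], "turn": 0, "fingers": 0.8},
    {"translation": [0, 0, 8.1], "turn": 0, "fingers": 0.8},
    {"translation": [0, 0, 8.1], "turn": 0, "fingers": 0.8}
  ],
  "squeeze": 20
}}

```text
time_s: 17.4
eef_pos: [0.4575, 0.1443, 0.139]
orientation: [-0.0, 0.989, 0.146, 0.001]
ft_force: [-0.1, 0.1, -1.7]
width: 0.153
grasp_force: 0.0
```

Emit:
{"method": "play_rows", "body": {
  "targets": [
    {"translation": [0, 0, 0], "turn": 0, "fingers": 0.8},
    {"translation": [0, 0, 0], "turn": 0, "fingers": 0.8},
    {"translation": [0, 0, 0], "turn": 0, "fingers": 0.8},
    {"translation": [0, 0.3, 0], "turn": 0, "fingers": 0.8},
    {"translation": [0, 1, 0], "turn": 0, "fingers": 0.8},
    {"translation": [0, 2.2, 0], "turn": 0, "fingers": 0.8},
    {"translation": [0, 3.7, 0], "turn": 0, "fingers": 0.8},
    {"translation": [0, 5.2, 0], "turn": 0, "fingers": 0.8},
    {"translation": [0, 6.7, 0], "turn": 0, "fingers": 0.8},
    {"translation": [0, 8, 0], "turn": 0, "fingers": 0.8}
  ]
}}

```text
time_s: 18.4
eef_pos: [0.4803, 0.0674, 0.139]
orientation: [-0.0, 0.989, 0.146, -0.0]
ft_force: [-3.1, 2.2, 6.6]
width: 0.135
grasp_force: 20.0
```

Emit:
{"method": "play_rows", "body": {
  "targets": [
    {"translation": [0, 1.5, 0], "turn": 0, "fingers": 0.8},
    {"translation": [0, 3, 0], "turn": 0, "fingers": 0.8},
    {"translation": [0, 4.5, 0], "turn": 0, "fingers": 0.8},
    {"translation": [0, 6, 0], "turn": 0, "fingers": 0.8},
    {"translation": [0, 7.5, 0], "turn": 0, "fingers": 0.8},
    {"translation": [0, 9, 0], "turn": 0, "fingers": 0.8},
    {"translation": [0, 10.5, 0], "turn": 0, "fingers": 0.8},
    {"translation": [0, 11.7, 0], "turn": 0, "fingers": 0.8},
    {"translation": [0, 12.5, 0], "turn": 0, "fingers": 0.8},
    {"translation": [0, 12.8, 0], "turn": 0, "fingers": 0.8}
  ]
}}

```text
time_s: 19.4
eef_pos: [0.5168, -0.0554, 0.139]
orientation: [-0.0, 0.989, 0.146, -0.001]
ft_force: [-5.4, 2.6, 10.5]
width: 0.139
grasp_force: 20.0
```

Emit:
{"method": "play_rows", "body": {
  "targets": [
    {"translation": [0, 0.2, 0], "turn": 0, "fingers": 0.8},
    {"translation": [0, 0.4, 0], "turn": 0, "fingers": 0.8},
    {"translation": [0, 0.6, 0], "turn": 0, "fingers": 0.8},
    {"translation": [0, 0.75, 0], "turn": 0, "fingers": 0.8},
    {"translation": [0, 0.85, 0], "turn": 0, "fingers": 0.8},
    {"translation": [0, 0.95, 0], "turn": 0, "fingers": 0.8},
    {"translation": [0, 1.0, 0], "turn": 0, "fingers": 0.8},
    {"translation": [0, 1.0, 0], "turn": 0, "fingers": 0.8},
    {"translation": [0, 1.0, 0], "turn": 0, "fingers": 0.8},
    {"translation": [0, 1.0, 0], "turn": 0, "fingers": 0.8}
  ]
}}

```text
time_s: 20.4
eef_pos: [0.5195, -0.0644, 0.139]
orientation: [-0.0, 0.989, 0.146, -0.001]
ft_force: [-6.0, 1.5, 9.6]
width: 0.137
grasp_force: 20.0
```

Emit:
{"method": "play_rows", "body": {
  "targets": [
    {"translation": [0, 0.05, 0], "turn": 0, "fingers": 0.8},
    {"translation": [0, 0.1, 0], "turn": 0, "fingers": 0.8},
    {"translation": [0, 0.15, 0], "turn": 0, "fingers": 0.8},
    {"translation": [0, 0.2, 0], "turn": 0, "fingers": 0.8},
    {"translation": [0, 0.25, 0], "turn": 0, "fingers": 0.8},
    {"translation": [0, 0.25, 0], "turn": 0, "fingers": 0.8},
    {"translation": [0, 0.25, 0], "turn": 0, "fingers": 0.8},
    {"translation": [0, 0.25, 0], "turn": 0, "fingers": 0.8},
    {"translation": [0, 0.25, 0], "turn": 0, "fingers": 0.8},
    {"translation": [0, 0.25, 0], "turn": 0, "fingers": 0.8}
  ]
}}

```text
time_s: 21.4
eef_pos: [0.5202, -0.0667, 0.139]
orientation: [-0.0, 0.989, 0.146, -0.001]
ft_force: [-5.3, 1.4, 10.4]
width: 0.133
grasp_force: 20.0
```

Emit:
{"method": "play_rows", "body": {
  "targets": [
    {"translation": [0, 0.05, 0], "turn": 0, "fingers": 0.8},
    {"translation": [0, 0.1, 0], "turn": 0, "fingers": 0.8},
    {"translation": [0, 0.15, 0], "turn": 0, "fingers": 0.8},
    {"translation": [0, 0.2, 0], "turn": 0, "fingers": 0.8},
    {"translation": [0, 0.25, 0], "turn": 0, "fingers": 0.8},
    {"translation": [0, 0.25, 0], "turn": 0, "fingers": 0.8},
    {"translation": [0, 0.25, 0], "turn": 0, "fingers": 0.8},
    {"translation": [0, 0.25, 0], "turn": 0, "fingers": 0.8},
    {"translation": [0, 0.25, 0], "turn": 0, "fingers": 0.8},
    {"translation": [0, 0.25, 0], "turn": 0, "fingers": 0.8}
  ]
}}

```text
time_s: 22.4
eef_pos: [0.5209, -0.0691, 0.139]
orientation: [-0.0, 0.989, 0.146, -0.001]
ft_force: [-6.2, 0.7, 11.3]
width: 0.134
grasp_force: 20.0
```

Emit:
{"method": "play_rows", "body": {
  "targets": [
    {"translation": [0, 0.06, 0], "turn": 0, "fingers": 0.8},
    {"translation": [0, 0.12, 0], "turn": 0, "fingers": 0.8},
    {"translation": [0, 0.18, 0], "turn": 0, "fingers": 0.8},
    {"translation": [0, 0.24, 0], "turn": 0, "fingers": 0.8},
    {"translation": [0, 0.3, 0], "turn": 0, "fingers": 0.8},
    {"translation": [0, 0.36, 0], "turn": 0, "fingers": 0.8},
    {"translation": [0, 0.4, 0], "turn": 0, "fingers": 0.8},
    {"translation": [0, 0.4, 0], "turn": 0, "fingers": 0.8},
    {"translation": [0, 0.4, 0], "turn": 0, "fingers": 0.8},
    {"translation": [0, 0.4, 0], "turn": 0, "fingers": 0.8}
  ]
}}

```text
time_s: 23.4
eef_pos: [0.5213, -0.0705, 0.1389]
orientation: [-0.002, 0.989, 0.146, -0.001]
ft_force: [-7.5, 15.9, 13.6]
width: 0.135
grasp_force: 20.0
```

Run:
```python
from h import *
s=arm.observe();print(s["eef_pos"],s["ft_force"],s["ft_force"][:2]@[-.2892,.9573])
i=capture("wrist");cv2.imwrite("pics/w5.png",i[:,:,::-1])
```

```text
[ 0.52125808 -0.07049924  0.13892111] [-7.4865888  15.92830626 13.6011516 ] 17.41328905922731
```

View pics/w5.png

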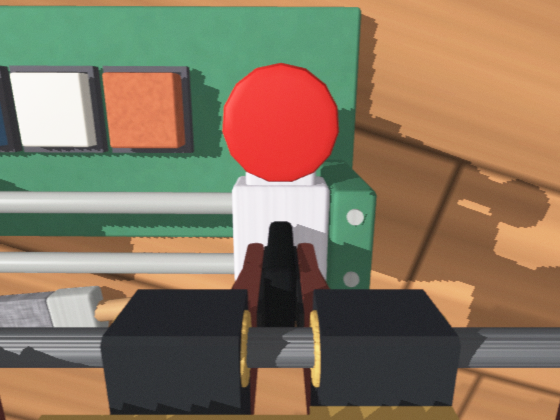

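The head is against the end block (columns 328/330, no gap) and resists with 17 N. Release and retreat upward.

Emit:
{"method": "play_rows", "body": {
  "targets": [
    {"translation": [0, -0.1, 0], "turn": 0, "fingers": 0.8},
    {"translation": [0, -0.1, 0], "turn": 0, "fingers": 4},
    {"translation": [0, -0.1, 0], "turn": 0, "fingers": 4},
    {"translation": [0, -0.1, 0], "turn": 0, "fingers": 4},
    {"translation": [0, -0.1, 0], "turn": 0, "fingers": 4},
    {"translation": [0, -0.1, -1], "turn": 0, "fingers": 4},
    {"translation": [0, -0.1, -3], "turn": 0, "fingers": 4},
    {"translation": [0, -0.1, -5], "turn": 0, "fingers": 4},
    {"translation": [0, -0.1, -7], "turn": 0, "fingers": 4},
    {"translation": [0, -0.1, -9], "turn": 0, "fingers": 4}
  ]
}}

```text
time_s: 24.45
eef_pos: [0.5227, -0.0722, 0.23]
orientation: [0.0, 0.989, 0.146, 0.0]
ft_force: [0.6, -0.3, 0.3]
width: 0.453
grasp_force: 0.0
```

Emit:
{"method": "play_rows", "body": {
  "targets": [
    {"translation": [0, 0, -1.5], "turn": 0, "fingers": 4},
    {"translation": [0, 0, -2.5], "turn": 0, "fingers": 4},
    {"translation": [0, 0, -3], "turn": 0, "fingers": 4},
    {"translation": [0, 0, -3], "turn": 0, "fingers": 4},
    {"translation": [0, 0, -3], "turn": 0, "fingers": 4},
    {"translation": [0, 0, -3], "turn": 0, "fingers": 4},
    {"translation": [0, 0, -3], "turn": 0, "fingers": 4},
    {"translation": [0, 0, -3], "turn": 0, "fingers": 4},
    {"translation": [0, 0, -3], "turn": 0, "fingers": 4},
    {"translation": [0, 0, -3], "turn": 0, "fingers": 4}
  ]
}}

```text
time_s: 25.45
eef_pos: [0.5226, -0.0721, 0.2584]
orientation: [-0.0, 0.989, 0.146, -0.0]
ft_force: [0.1, 1.1, -0.4]
width: 0.457
grasp_force: 0.0
```

Run:
```python
from h import *
s=arm.observe();print(s["eef_pos"],s["ft_force"])
i=capture("wrist");cv2.imwrite("pics/w6.png",i[:,:,::-1])
```

```text
[ 0.52261324 -0.07210829  0.25835265] [ 0.14732661  1.12147817 -0.4499167 ]
```

View pics/w6.png

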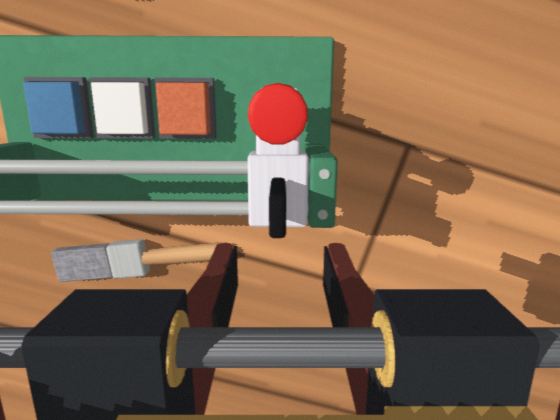

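The head sits against the right end block (column 308), the plunger is up at (278,114), the tiles look intact, and the gripper is clear.

```bash
python3 -c "
from plant import arm
print(arm.close_job())"
```

```text
the job is handed in; nothing more can be done
None
```

The blue tile was stamped at about 16 N (vertical) for roughly a second with the head centred over it, the plunger sprang back up, the head is home against its right-hand stop, and the job was handed in at about 25.5 s; no verdict was returned.

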